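# Shut the food chest and lock its two lid screws with the key

### The job

Push the chest's red lid fully shut, then use the yellow-handled key to turn both brass lid screws clockwise as far as they go, so that their tongues lie over the lid; turn them only with the key's blade seated in the slot. Finally stand the key back in its wooden holder, fully down, and do not disturb the jar, the tin or the carton.

Things in the scene. Friction and masses are not known exactly. Their poses are not given: they have to be found in the camera images.
- chest: Fixed food chest 100 mm high, 240 mm wide (y), white open box from x = -75 to +125 mm, grey ledge of the same height (towards the robot) from x = -150 to -75 mm. Origin on the counter; x points from the ledge to the lid's hinge, z up. Hinge axis parallel to y at x = +125, z = 100 mm. The screws' axes stand on the ledge at x = -115 mm, y = +75 (left) and -75 mm (right).
- lid (a joint): Angle of the red lid (198 x 240 x 8 mm, 0.17 to 0.35 kg), hinged at the chest's +x edge: 0 = shut, positive = front edge raised. Starts ajar at 0.35 to 0.8 rad and stays where it is left (stiff hinge); under 8 N pressed down at lid_press moves it. Shut, its top is 108 mm above the counter, on a hard stop.
- lid_press (a point): Point on the lid's top face, on its centre line, 110 mm from the hinge axis; a good place to press. Turns with the lid (z = the top face's normal).
- screw_left (a joint): Turn of the brass captive screw at the chest's +y end: grows clockwise seen from above. Starts at 0 to 0.15 rad (unlocked); hard stop at 1.2 rad (locked: tongue along the chest's +x, over the lid). At 0 the tongue points 1.2 rad anticlockwise of the chest's +x. Friction holds it where left (about 0.12 N m to turn). It cannot rise.
- screw_left_slot (a point): Centre of the left screw's slot floor, 118 mm above the counter. The head is 60 mm across, its top 12 mm above this point; the slot, 17 mm wide, 12 mm deep, open at both ends, runs along this frame's x. A flat tongue below the head points along +x, its end 62 mm from the screw's axis. z up.
- screw_right (a joint): Turn of the same kind of screw at the chest's -y end: same values and directions as screw_left. In either slot the key blade has about 0.23 rad of play each way, so the key must turn that much further than the screw; turn it back to the middle of the play before lifting it out.
- screw_right_slot (a point): Centre of the slot's floor in the right screw, as screw_left_slot: x = slot and tongue direction, z up.
- key: Upright loose slot key 110 mm tall, 0.1 to 0.15 kg. Origin: middle of the blade's lower edge, z up. From the bottom: steel blade 40 (x) x 8 (y) x 30 mm high; black collar 54 mm across, z = 30 to 36; shank 18 mm across to z = 60; flat yellow handle 50 (x) x 14 (y) mm, z = 60 to 110: grip it across y. Starts upright in the holder, blade in the hole.
- key_tip (a point): Middle of the key blade's lower edge (the key's origin).
- holder: Fixed dark wooden block 90 (x) x 70 (y) x 45 mm high, left or right of the chest, with a through hole in its middle, 52 (x) x 17 (y) mm, for the key's blade; the key's collar then rests on the block's top and key_tip is 15 mm above the counter. Origin: centre of its underside, z up.
- jar: Bystander: amber jar with red cap, 72 mm across, 120 mm tall, origin at the centre of its underside.
- tin: Bystander: tin with green label, 74 mm across, 100 mm tall, origin at the centre of its underside.
- carton: Bystander: blue carton 70 x 100 x 120 mm tall, origin at the centre of its underside.
Not all that is in view belongs to the job. There is more than one size of the holder; the one meant has the size given above.

How it is judged:
By the outcome, as a careful person would: the job done as asked, in the order asked, and still so for the second after the job is handed in, with the robot touching nothing.
It also fails if it takes over 72 s, if anything falls off the work surface, if the arm or the gripper's body presses on something with over 40 N, if the wrist force passes 120 N, or if a joint passes its speed limit or range.

### The arm

A 6-joint arm with a two-finger parallel gripper is mounted at the origin on the work surface. World frame = base frame: x ahead of the robot, y to its left, z up, the work surface at z = 0. Lengths are in mm, angles in rad, forces in N, time in s.
With the tool pointing down it reaches from about 325 to 900 mm from the base axis. Payload 3.5 kg.
Tool frame: the origin (TCP) lies on the centre line of the jaws, within the pads' length; the fingertips stand 8 mm ahead of it and the grasp point (between the pads) lies 11 mm behind it; z points along the fingers, y is the direction in which the jaws open and shut (so a half turn about z gives the same grasp; the last joint's range is limited). The gripper opens to 85 mm and grips with 20 to 120 N. Pads are 22 mm wide; open, the fingers measure 114 mm over their backs; the gripper's body (76 mm by 85 mm) begins 54 mm behind the grasp point. The pads swing forward as they close: fully open they stand 13 mm farther back than shut.
Start: joints at [-1.233, 0.276, -0.026, 1.268, 0, 1.467], TCP at [266.653, -565.259, 239.313] pointing down, gripper open.
Joint ranges: [-3.12, 3.12], [-0.85, 1.88], [-1.08, 1.24], [-1.95, 2.15], [-1.57, 1.53], [-3.14, 3.14]. Speed limits (rad/s): [2.57, 2.57, 3.14, 3.14, 3.14, 3.14].

### API

Orientations are given as a unit quaternion [x, y, z, w].
In Python, from cell import readout, camera, ticket, spotter gives the robot as it stands.
- The arm moves only by the tool send_rows, never from a script. Its argument "motion" is a list that holds one entry, the list of rows, each a list of 7 numbers: the shift along the tool's x, y, z in cm, then the turn, a rotation vector about the tool's x, y, z in degrees, then the closure, from -1 (fully open) to 1 (shut). In form: [[[dx, dy, dz, ax, ay, az, grip], ...]]. A call has 1 to 10 rows; each row shifts and turns the commanded pose from where the row before left it, along the tool's axes as they then stand; what a row does not reach is not made up. A row lasts 1/12 s, in which the tool goes at most 41.7 mm and 7.16 degrees, less where a joint would pass 70% of its speed; a pose out of reach is approached as far as the arm can. A call with a gripper value outside its range is refused whole. The fingers move at their own pace and stop on an object; the grip force is fixed at half the most. Time passes only in rows, so rows that do not move let the fingers close. It gives the time, the measured TCP pose, the force and the opening at its end, in the units of the state.
- readout.sense(): the state, without advancing time (a new reading comes with each control period).
- camera(name): name is "side" or "top"; returns a dict with "pixels" (420x560x3 uint8, red, green, blue), "intrinsics" (3x3 intrinsics, pixels), "world_to_cam" (4x4, takes a point from world to camera coordinates). Camera axes: x right, y up, looking along -z (the intrinsics and any distortion apply to the point x, -y, -z); pixel columns grow to the right and rows downward; lengths in mm; the calibration is good to about 2 mm. A picture is of the moment at which its call begins. There is no depth.
- ticket.hand_in(): hands the job in, once; it reports no verdict.
Trained networks look in a picture, given as the dict that the camera call returned (one of the last four; its "shot" number tells which), for a name from the list of things; names that differ only in an ending like _2 or _b are one class to them, and where a whole thing is asked for, a point or a joint stands for the part that bears it (a point fixed in the world has none). Each returns a list of dicts, best first, with "score" (0 to 1); they miss things now and then, are a little off and sometimes report something else, mostly with a low value. They report only what shows in the picture. A call takes as long as a camera call. They do not tell look-alikes from the thing itself.
- spotter.regions_of(picture, thing): "region" (420x560 bool, what is visible of it) and "bbox" ([left, top, width, height] in pixels, round what is visible of it).
The state is a dict: "t": time; "joint_pos": joint angles; "qvel": joint speeds; "joint_efforts": joint torques, N m; "tool_pos": TCP position; "tool_rot": TCP orientation; "force": force on the tool from outside, world axes, zero at the start; "wrist_torque": the same for the moment, N m; "gripper_width": finger opening in mm.
Only numpy, scipy, OpenCV 4.12 (cv2) and the standard library are available. Lean on these libraries where they do the work, as an engineer would, in place of code of your own. Each camera call takes 0.05 s, during which the arm holds its last target. There are 200 camera calls.

## Working session

There is one attempt and no reset: what is moved stays moved. The work goes in short steps, Python scripts to look and compute and a tool call to move; the robot and the scene stay as the last step left them, time stands still between calls to the robot, and variables do not carry over. Pictures are saved under pics/ and viewed, about 8 in all and at most 12, crops included, and the job is handed in when it is done.

Besides the shell and the picture viewer there is one more tool, called after "Request:" in YAML: its name, and indented under it one key for each argument. send_rows: Moves the arm, as the interface text tells. Its arguments: {"type":"object","properties":{"motion":{"type":"array","items":{"type":"array","items":{"type":"array","items":{"type":"number"}}}}},"required":["motion"]}

```bash
ls; mkdir -p pics; python3 - <<'E'
from cell import readout,camera,spotter
import cv2,numpy as np
print(readout.sense())
for n in("side","top"):
    p=camera(n); np.savez(f"{n}0.npz",**{k:p[k] for k in("pixels","intrinsics","world_to_cam")})
    print(n,p.keys(),p["intrinsics"].tolist(),np.round(p["world_to_cam"],4).tolist())
    cv2.imwrite(f"pics/{n}0.png",cv2.cvtColor(p["pixels"],cv2.COLOR_RGB2BGR))
    for t in("chest","lid","screw_left","screw_right","key","holder","jar","tin","carton"):
        print(n,t,[(round(r["score"],2),r["bbox"]) for r in spotter.regions_of(p,t)])
E
```

```text
pics
{'t': 0.0, 'joint_pos': array([-1.23339555e+00,  2.77136209e-01, -2.78951769e-02,  1.26795357e+00,
       -1.07342033e-05,  1.46739337e+00]), 'qvel': array([-9.07217671e-04,  1.73290044e-03, -7.38221433e-04, -1.35372432e-03,
       -3.23525645e-05, -3.94357886e-04]), 'joint_efforts': array([-3.05334916e-04, -4.45514703e+01,  2.95198774e+01,  1.64383405e-02,
        3.75492277e-05, -1.00004581e-06]), 'tool_pos': array([ 266.40390777, -564.55159167,  238.15091544]), 'tool_rot': array([ 9.75809086e-01,  2.18621660e-01, -1.33071928e-04, -1.08620512e-03]), 'force': array([-0.00908098,  0.38836759, -0.5002611 ]), 'wrist_torque': array([ 0.00894615, -0.04781311, -0.01482749]), 'gripper_width': 85.25174843819259}
side dict_keys(['pixels', 'intrinsics', 'world_to_cam', 'shot']) [[451.1306323357749, 0.0, 288.1154901596357], [0.0, 451.1306323357749, 206.05109457425573], [0.0, 0.0, 1.0]] [[-0.8878, -0.4602, 0.0083, 445.0807], [0.3604, -0.6839, 0.6343, -290.8412], [-0.2862, 0.5661, 0.773, -1228.0233], [0.0, 0.0, 0.0, 1.0]]
side chest [(0.95, [200.6, 160.4, 121.6, 116.0])]
side lid [(0.98, [1
[... 661 characters left out ...]
.0715, 0.0016, 0.9974, -960.2719], [0.0, 0.0, 0.0, 1.0]]
top chest [(0.61, [189.9, 125.3, 116.6, 129.6])]
top lid [(0.85, [191.4, 130.3, 113.8, 72.0])]
top screw_left [(0.79, [194.9, 225.0, 39.9, 26.8])]
top screw_right [(0.62, [261.1, 220.0, 38.3, 27.1]), (0.53, [74.0, 128.2, 66.9, 47.1]), (0.52, [100.0, 223.1, 47.9, 27.7]), (0.3, [196.7, 225.3, 39.6, 25.5])]
top key [(0.83, [379.6, 224.6, 23.4, 27.5])]
top holder [(0.93, [426.4, 238.2, 46.4, 53.8]), (0.84, [367.5, 217.4, 39.1, 41.3]), (0.59, [338.1, 272.8, 59.7, 65.9])]
top jar [(0.75, [100.9, 225.2, 47.3, 26.3])]
top tin [(0.78, [378.1, 135.7, 42.9, 35.9])]
top carton [(0.84, [73.4, 127.2, 65.9, 48.8]), (0.23, [260.5, 220.9, 39.3, 26.0])]
```

View pics/side0.png

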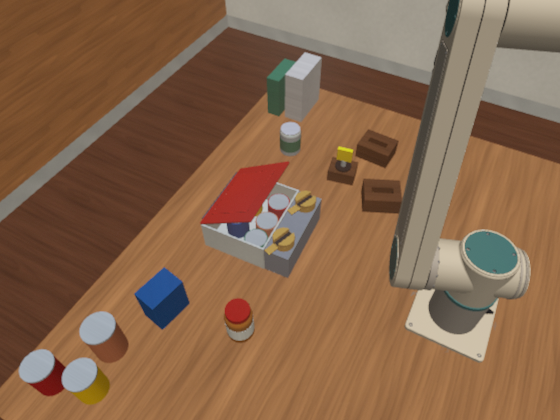

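View pics/top0.png

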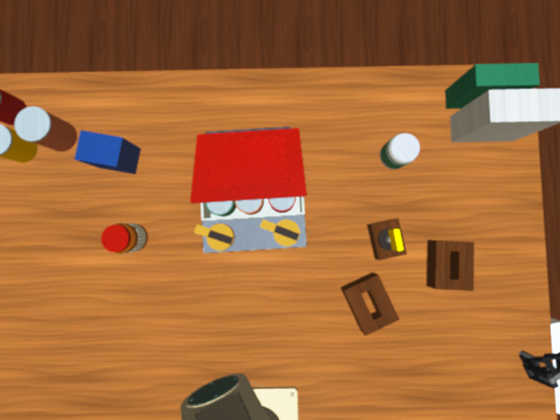

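The side view shows the red lid ajar (245,190), the screws at (305,201) and (283,239), and the key at (344,160). The top view shows three holder-like blocks: (387,239) with the key in it, (450,265) empty and (370,303) empty. The tin is at (400,150), the jar at (120,238) and the carton at (108,152). I'll check the holder sizes in one crop.

```bash
python3 - <<'E'
import cv2,numpy as np
a=cv2.imread("pics/top0.png");b=cv2.imread("pics/side0.png")
c1=cv2.resize(a[205:345,335:485],None,fx=4,fy=4,interpolation=cv2.INTER_CUBIC)[:560,:]
c1=cv2.resize(a[210:340,335:485],(600,520),interpolation=cv2.INTER_CUBIC)[:, :]
c1=cv2.resize(c1,(400,347)); 
c2=cv2.resize(b[125:225,322:412],(400,444))[:347]
d=cv2.resize(a[212:260,190:312],(640,252),interpolation=cv2.INTER_CUBIC)
o=np.zeros((600,800,3),np.uint8);o[:347,:400]=c1;o[:347,400:]=c2;o[348:600,:640]=d
cv2.imwrite("pics/crop0.png",o)
E
```

```text
(no output)
```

View pics/crop0.png

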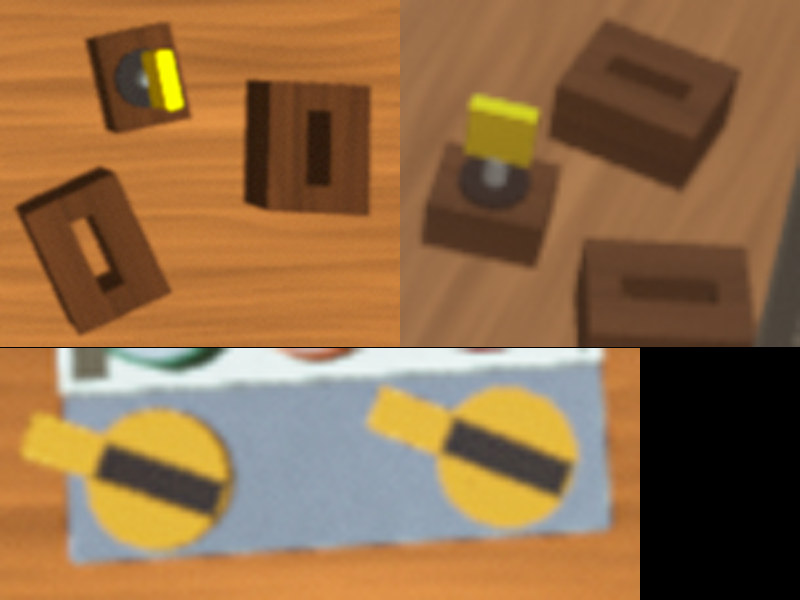

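The block holding the key is about 70 x 90 mm when scaled by its 54 mm collar. The two empty ones are larger decoys, so the key's own block is the holder meant. Next I fit the poses by silhouette in both views.

```bash
cat > h.py <<'E'
import numpy as np,cv2
from scipy.optimize import minimize
from scipy.spatial.transform import Rotation as R
S=8
def proj(p,P):
    P=np.atleast_2d(P); W=np.asarray(p["world_to_cam"]);c=P@W[:3,:3].T+W[:3,3]
    q=np.c_[c[:,0],-c[:,1],-c[:,2]]@np.asarray(p["intrinsics"]).T
    return q[:,:2]/q[:,2:]
def box(x0,x1,y0,y1,z0,z1): return np.array([[x,y,z] for x in(x0,x1) for y in(y0,y1) for z in(z0,z1)],float)
def cyl(r,z0,z1,c=(0,0)):
    a=np.linspace(0,2*np.pi,40,endpoint=False); return np.array([[c[0]+r*np.cos(t),c[1]+r*np.sin(t),z] for t in a for z in(z0,z1)])
def rz(P,a,t=(0,0,0)): return P@R.from_euler("z",a).as_matrix().T+np.array(t)
def ry(P,a): return P@R.from_euler("y",a).as_matrix().T
def render(p,parts,roi):
    x0,y0,x1,y1=roi; m=np.zeros(((y1-y0)*S,(x1-x0)*S),np.uint8)
    for P in parts:
        q=(proj(p,P)-[x0,y0]+.5)*S-.5
        h=cv2.convexHull(np.round(q*16).astype(np.int32)); cv2.fillConvexPoly(m,h,255,shift=4)
    return cv2.resize(m,(x1-x0,y1-y0),interpolation=cv2.INTER_AREA)/255.
def roi_of(m,pad=10):
    y,x=np.nonzero(m);return max(x.min()-pad,0),max(y.min()-pad,0),min(x.max()+pad,m.shape[1]),min(y.max()+pad,m.shape[0])
def cost(obs,model,v):
    "obs: list of (pic,mask,key); model(v)->dict key->parts"
    M=model(v);e=0
    for p,m,k in obs:
        r=roi_of(m); s=m[r[1]:r[3],r[0]:r[2]].astype(float)
        e+=np.abs(render(p,M[k],r)-s).sum()/s.sum()
    return e/len(obs)
def fit(obs,model,v0,step):
    v0=np.array(v0,float)
    for _ in range(3):
        n=len(v0);sim=np.vstack([v0]+[v0+np.eye(n)[i]*step[i] for i in range(n)])
        r=minimize(lambda v:cost(obs,model,v),v0,method="Nelder-Mead",options=dict(initial_simplex=sim,xatol=.02,fatol=1e-5,maxiter=600));v0=r.x;step=np.array(step)*-.4
    return r.x,r.fun
def ray(p,uv,z):
    K=np.asarray(p["intrinsics"]);W=np.asarray(p["world_to_cam"]);d=np.linalg.inv(K)@[uv[0],uv[1],1];d=np.array([d[0],-d[1],-d[2]])
    d=W[:3,:3].T@d;o=-W[:3,:3].T@W[:3,3];return o+d*(z-o[2])/d[2]
KEY=[box(-20,20,-4,4,0,30),cyl(27,30,36),cyl(9,30,60),box(-25,25,-7,7,60,110)]
CHEST=box(-150,125,-120,120,0,100)
def lidparts(a): return ry(box(-198,0,-120,120,0,8),a)+np.array([125,0,100])
def screw(y,q):
    psi=1.2-q
    return [cyl(30,118,130,(-115,y)),rz(box(0,62,-8,8,112,117),psi,(-115,y,0))]
E
cat > m.py <<'E'
from h import *
from cell import camera,spotter
P={n:camera(n) for n in("side","top")}
def reg(n,t,pt=None):
    L=spotter.regions_of(P[n],t)
    if pt: L=[l for l in L if np.hypot(l["bbox"][0]+l["bbox"][2]/2-pt[0],l["bbox"][1]+l["bbox"][3]/2-pt[1])<20]
    return np.asarray(L[0]["region"]) if L else None
def yellow(n):
    I=P[n]["pixels"].astype(int); return I
# chest
pts=dict(side=dict(l=(281,241),r=(303,202)),top=dict(l=(215,238),r=(280,233)))
obs=[]
for n in P:
    c=reg(n,"chest");l=reg(n,"lid");a=reg(n,"screw_left",pts[n]["l"]);b=reg(n,"screw_right",pts[n]["r"])
    u=c|l|a|b; obs+=[(P[n],u,"all"),(P[n],l,"lid"),(P[n],a,"sl"),(P[n],b,"sr")]
def model(v):
    x,y,w,a,q1,q2=v; w/=100;a/=100;q1/=100;q2/=100
    T=lambda L:[rz(p,w,(x,y,0)) for p in L]
    l=T([lidparts(a)]);s1=T(screw(75,q1));s2=T(screw(-75,q2))
    return dict(all=T([CHEST])+l+s1+s2,lid=l,sl=s1,sr=s2)
g=ray(P["top"],(250,200),100);print("guess",g)
v,e=fit(obs,model,[g[0],g[1],3,50,10,10],[20,20,5,15,15,15]);print("chest x y yaw lid q1 q2 (rad/100)",v.round(2),"err",round(e,3),[round(cost([o],model,v),3) for o in obs])
# key + holder
ho=[];ko=[];yo=[]
kp=dict(side=(342,161),top=(391,238));hp=dict(side=(344,173),top=(387,238))
for n in P:
    h=reg(n,"holder",hp[n]);k=reg(n,"key",kp[n]);ho.append((P[n],h|k,"all"));ko.append((P[n],k,"key"))
    I=P[n]["pixels"].astype(int);r=roi_of(h|k,3);m=np.zeros(k.shape,bool)
    s=np.s_[r[1]:r[3],r[0]:r[2]];J=I[s];m[s]=(J[...,0]>110)&(J[...,1]>100)&(J[...,2]<.5*J[...,1])&(J[...,1]>.8*J[...,0]);yo.append((P[n],m,"han"))
    print(n,"yellow px",m.sum())
def hk(v):
    x,y,w,kx,ky,kw=v;H=[rz(box(-45,45,-35,35,0,45),w/100,(x,y,0))];K=[rz(p,kw/100,(kx,ky,15)) for p in KEY]
    return dict(all=H+K,key=K[1:],han=K[3:])
g=ray(P["top"],(387,239),45);print(g)
best=min((fit(ho+ko+yo,hk,[g[0],g[1],w0,g[0],g[1],w0],[10,10,20,10,10,20]) for w0 in(-30,10,40)),key=lambda t:t[1])
print("holder,key",best[0].round(2),best[1],[round(cost([o],hk,best[0]),3) for o in ho+ko+yo])
print("handle only",*fit(yo,lambda v:dict(han=[rz(KEY[3],v[2]/100,(v[0],v[1],15))]),best[0][3:],[5,5,10]))
for t in("jar","tin","carton"):
    for n in P:
        m=reg(n,t)
        if m is not None: y,x=np.nonzero(m);print(t,n,ray(P[n],(x.mean(),y.mean()),60).round())
E
python3 m.py
```

```text
guess [564.69610387  -2.09495731 100.        ]
chest x y yaw lid q1 q2 (rad/100) [599.8   -2.79   4.42  55.47  -0.     4.48] err 0.105 [np.float64(0.027), np.float64(0.05), np.float64(0.241), np.float64(0.276), np.float64(0.032), np.float64(0.044), np.float64(0.095), np.float64(0.071)]
side yellow px 200
top yellow px 179
[ 467.06536292 -333.11383222   45.        ]
holder,key [ 467.99 -336.01   20.54  467.55 -336.73   19.93] 0.20944924178979632 [np.float64(0.13), np.float64(0.062), np.float64(0.138), np.float64(0.093), np.float64(0.174), np.float64(0.661)]
handle only [ 468.1596993  -337.56576691   19.87042126] 0.40441904918391935
jar side [482. 310.  60.]
jar top [694. 351.  60.]
tin side [ 677. -353.   60.]
tin top [ 682. -366.   60.]
carton side [692. 348.  60.]
carton top [694. 350.  60.]
```

```bash
cat > k.py <<'E'
from h import *
def ymask(p,roi):
    x0,y0,x1,y1=roi;m=np.zeros(p["pixels"].shape[:2],bool);h=cv2.cvtColor(p["pixels"],cv2.COLOR_RGB2HSV)[y0:y1,x0:x1]
    m[y0:y1,x0:x1]=(h[...,0]>=25)&(h[...,0]<=35)&(h[...,1]>190)&(h[...,2]>90);return m
def T(v,rel): return dict(han=[rz(KEY[3],v[2]/100,(v[0],v[1],rel))])
if __name__=="__main__":
    P={n:dict(np.load(n+"0.npz")) for n in("side","top")}
    yo=[(P["side"],ymask(P["side"],(325,140,360,190)),"han"),(P["top"],ymask(P["top"],(365,215,410,265)),"han")]
    print([o[1].sum() for o in yo])
    v,e=fit(yo,lambda v:T(v,15),[468,-336,20],[6,6,15]);print(v,e,[cost([o],lambda v:T(v,15),v) for o in yo])
    for o in yo: 
        v,e=fit([o],lambda v:T(v,15),[468,-336,20],[6,6,15]);print(v,e)
E
python3 k.py
```

```text
[np.int64(48), np.int64(170)]
[ 468.93231053 -339.14465157   28.21058238] 2.170711264898116 [np.float64(3.626797385620915), np.float64(0.7146251441753172)]
[ 466.53912214 -331.01548791   22.11091141] 3.558496732026144
[ 466.94971461 -339.28579685   26.62961571] 0.6886735870818916
```

```bash
python3 - <<'E'
from h import *
for n,(y,x0,x1) in dict(top=(240,384,410)).items():
    p=dict(np.load(n+"0.npz"));h=cv2.cvtColor(p["pixels"],cv2.COLOR_RGB2HSV)
    print(h[y,x0:x1].tolist())
p=dict(np.load("side0.npz"));h=cv2.cvtColor(p["pixels"],cv2.COLOR_RGB2HSV)
print(h[144:170,345].tolist()); print(h[155,333:358].tolist())
E
```

```text
[[13, 46, 66], [15, 37, 69], [27, 30, 84], [35, 15, 103], [60, 11, 140], [37, 28, 162], [22, 103, 154], [23, 220, 144], [23, 255, 142], [23, 255, 144], [24, 255, 170], [27, 255, 232], [30, 255, 250], [30, 255, 253], [30, 255, 253], [30, 255, 254], [30, 255, 255], [29, 255, 230], [22, 231, 158], [13, 182, 144], [14, 176, 177], [14, 180, 188], [15, 178, 190], [14, 179, 189], [14, 176, 188], [14, 178, 189]]
[[14, 138, 157], [14, 139, 156], [14, 138, 152], [24, 166, 174], [29, 203, 202], [30, 210, 213], [29, 208, 199], [25, 211, 167], [23, 210, 157], [24, 214, 156], [23, 212, 155], [24, 209, 155], [24, 215, 154], [24, 209, 154], [24, 208, 153], [24, 211, 152], [24, 208, 156], [21, 135, 142], [14, 31, 108], [16, 26, 108], [13, 34, 105], [15, 30, 102], [12, 43, 88], [9, 85, 63], [8, 76, 64], [8, 81, 63]]
[[13, 137, 154], [14, 138, 157], [14, 136, 159], [16, 150, 153], [22, 198, 147], [23, 211, 155], [23, 211, 155], [23, 209, 155], [24, 209, 155], [23, 211, 155], [23, 208, 156], [23, 208, 156], [24, 209, 155], [24, 211, 155], [24, 211, 155], [24, 214, 154], [24, 215, 154], [24, 212, 154], [23, 207, 153], [20, 171, 149], [14, 140, 148], [13, 140, 142], [13, 148, 114], [12, 154, 81], [12, 151, 76]]
```

```bash
sed -i 's/>=25)&(h\[...,0\]<=35)&(h\[...,1\]>190)/>=20)\&(h[...,0]<=35)\&(h[...,1]>160)/' k.py; python3 k.py
```

```text
[np.int64(215), np.int64(289)]
[ 468.52078767 -337.1320553    17.22310746] 0.12030679560791888 [np.float64(0.13672594619243045), np.float64(0.10388764502340729)]
[ 468.94812099 -334.5282541    15.58611835] 0.09349749202006384
[ 467.47465486 -337.91850739   18.31270711] 0.08795712056448877
```

```bash
cat > plan.py <<'E'
import numpy as np,sys
from scipy.spatial.transform import Rotation as R
from cell import readout
def state():
    s=readout.sense();M=R.from_quat(s["tool_rot"]).as_matrix();return s,M,np.arctan2(M[1,0],M[0,0])
def plan(p,psi,n):
    "rows so that TCP goes from the measured pose to p, yaw psi (tool down), n equal rows (world straight line); axes before turn"
    s,M,y=state();d=(np.array(p)-s["tool_pos"])/10/n; turn=psi-y
    out=[]
    for i in range(n):
        a=y+turn*i/n; out.append([round(d[0]*np.cos(a)+d[1]*np.sin(a),2),round(d[0]*np.sin(a)-d[1]*np.cos(a),2),round(-d[2],2),0,0,round(-np.degrees(turn)/n,2)])
    return out
def show(): 
    s,M,y=state();print("t",round(s["t"],2),"p",s["tool_pos"].round(1),"yaw",round(y,4),"z-axis",M[:,2].round(3),"q",s["joint_pos"].round(2),"F",s["force"].round(1),"w",round(s["gripper_width"],1))
if __name__=="__main__":
    a=[float(x) for x in sys.argv[1:]];show()
    for r in plan(a[:3],a[3],int(a[4])): print(r)
E
python3 plan.py 630 -1 255 3.14 24
```

```text
t 2.0 p [ 266.7 -565.3  239.3] yaw 0.4408 z-axis [ 0. -0. -1.] q [-1.23  0.28 -0.03  1.27  0.    1.47] F [ 0.7 -0.5 -0.1] w 85.7
[np.float64(2.37), np.float64(-1.48), np.float64(-0.07), 0, 0, np.float64(-6.44)]
[np.float64(2.52), np.float64(-1.2), np.float64(-0.07), 0, 0, np.float64(-6.44)]
[np.float64(2.64), np.float64(-0.91), np.float64(-0.07), 0, 0, np.float64(-6.44)]
[np.float64(2.73), np.float64(-0.61), np.float64(-0.07), 0, 0, np.float64(-6.44)]
[np.float64(2.78), np.float64(-0.3), np.float64(-0.07), 0, 0, np.float64(-6.44)]
[np.float64(2.8), np.float64(0.01), np.float64(-0.07), 0, 0, np.float64(-6.44)]
[np.float64(2.78), np.float64(0.33), np.float64(-0.07), 0, 0, np.float64(-6.44)]
[np.float64(2.72), np.float64(0.64), np.float64(-0.07), 0, 0, np.float64(-6.44)]
[np.float64(2.63), np.float64(0.94), np.float64(-0.07), 0, 0, np.float64(-6.44)]
[np.float64(2.51), np.float64(1.23), np.float64(-0.07), 0, 0, np.float64(-6.44)]
[np.float64(2.36), np.float64(1.5), np.float64(-0.07), 0, 0, np.float64(-6.44)]
[np.float64(2.18), np.float64(1.76), np.float64(-0.07), 0, 0, np.float64(-6.44)
[... 273 characters left out ...]
2.53), np.float64(-0.07), 0, 0, np.float64(-6.44)]
[np.float64(0.9), np.float64(2.65), np.float64(-0.07), 0, 0, np.float64(-6.44)]
[np.float64(0.6), np.float64(2.73), np.float64(-0.07), 0, 0, np.float64(-6.44)]
[np.float64(0.29), np.float64(2.78), np.float64(-0.07), 0, 0, np.float64(-6.44)]
[np.float64(-0.02), np.float64(2.8), np.float64(-0.07), 0, 0, np.float64(-6.44)]
[np.float64(-0.34), np.float64(2.78), np.float64(-0.07), 0, 0, np.float64(-6.44)]
[np.float64(-0.65), np.float64(2.72), np.float64(-0.07), 0, 0, np.float64(-6.44)]
[np.float64(-0.95), np.float64(2.63), np.float64(-0.07), 0, 0, np.float64(-6.44)]
[np.float64(-1.24), np.float64(2.51), np.float64(-0.07), 0, 0, np.float64(-6.44)]
```

Request:
send_rows:
  motion:
    - [[2.4, -1.5, -0.1, 0, 0, -6.5, 1], [2.5, -1.2, -0.1, 0, 0, -6.5, 1], [2.6, -0.9, -0.1, 0, 0, -6.5, 1], [2.7, -0.6, -0.1, 0, 0, -6.5, 1], [2.8, -0.3, -0.1, 0, 0, -6.5, 1], [2.8, 0, -0.1, 0, 0, -6.5, 1], [2.8, 0.3, -0.1, 0, 0, -6.5, 1], [2.7, 0.6, -0.1, 0, 0, -6.5, 1]]

```text
t: 2.67
tool_pos: [386.8, -375.6, 247.5]
tool_rot: [0.779, 0.626, 0.0, 0.0]
force: [0.6, 0.0, 0.9]
gripper_width: -0.3
```

Request:
send_rows:
  motion:
    - [[2.6, 0.9, -0.1, 0, 0, -6.5, 1], [2.5, 1.2, -0.1, 0, 0, -6.5, 1], [2.4, 1.5, -0.1, 0, 0, -6.5, 1], [2.2, 1.8, -0.1, 0, 0, -6.5, 1], [2.0, 2.0, -0.1, 0, 0, -6.5, 1], [1.7, 2.2, -0.1, 0, 0, -6.5, 1], [1.5, 2.4, 0, 0, 0, -6.5, 1], [1.2, 2.5, 0, 0, 0, -6.5, 1]]

```text
t: 3.33
tool_pos: [505.5, -185.4, 253.6]
tool_rot: [0.426, 0.905, 0.0, 0.0]
force: [0.1, 0.3, -0.2]
gripper_width: -0.1
```

Request:
send_rows:
  motion:
    - [[0.9, 2.6, 0, 0, 0, -6.5, 1], [0.6, 2.7, 0, 0, 0, -6.5, 1], [0.3, 2.8, 0, 0, 0, -6.5, 1], [0, 2.8, 0, 0, 0, -6.5, 1], [-0.3, 2.8, 0, 0, 0, -6.5, 1], [-0.6, 2.7, 0, 0, 0, -6.5, 1], [-0.9, 2.6, 0, 0, 0, -6.5, 1], [0, 0, 0, 0, 0, 0, 1], [0, 0, 0, 0, 0, 0, 1]]

```text
t: 4.08
tool_pos: [606.2, -19.1, 253.1]
tool_rot: [0.045, 0.999, -0.0, -0.0]
force: [-0.8, 0.1, 0.6]
gripper_width: -0.1
```

```bash
python3 plan.py 630 -1 200 3.14 3
```

```text
t 4.08 p [606.2 -19.1 253.1] yaw 3.0516 z-axis [-0. -0. -1.] q [-0.14  0.24 -0.05  1.29 -0.   -0.05] F [-0.8  0.1  0.6] w -0.1
[np.float64(-0.73), np.float64(0.67), np.float64(1.77), 0, 0, np.float64(-1.69)]
[np.float64(-0.75), np.float64(0.65), np.float64(1.77), 0, 0, np.float64(-1.69)]
[np.float64(-0.77), np.float64(0.63), np.float64(1.77), 0, 0, np.float64(-1.69)]
```

Request:
send_rows:
  motion:
    - [[-0.7, 0.7, 1.8, 0, 0, -1.7, 1], [-0.8, 0.6, 1.8, 0, 0, -1.7, 1], [-0.8, 0.6, 1.8, 0, 0, -1.7, 1], [0, 0, 1.2, 0, 0, 0, 1], [0, 0, 1.2, 0, 0, 0, 1], [0, 0, 1.2, 0, 0, 0, 1], [0, 0, 1.0, 0, 0, 0, 1], [0, 0, 1.0, 0, 0, 0, 1]]

```text
t: 4.75
tool_pos: [629.7, -3.5, 143.5]
tool_rot: [0.002, 1.0, -0.0, 0.0]
force: [-2.3, -1.3, 5.5]
gripper_width: -0.1
```

Request:
send_rows:
  motion:
    - [[0, 0, 1.0, 0, 0, 0, 1], [0, 0, 0.8, 0, 0, 0, 1], [0, 0, 0.5, 0, 0, 0, 1], [0, 0, 0.4, 0, 0, 0, 1]]

```text
t: 5.08
tool_pos: [628.9, -3.0, 115.7]
tool_rot: [0.002, 1.0, -0.0, -0.001]
force: [-10.6, -0.4, 36.1]
gripper_width: -0.3
```

Request:
send_rows:
  motion:
    - [[0, 0, -3, 0, 0, 0, 1], [0, 0, -3, 0, 0, 0, 1], [0, 0, -3, 0, 0, 0, 0.5]]

```text
t: 5.33
tool_pos: [629.9, -2.5, 206.1]
tool_rot: [0.001, 1.0, 0.0, -0.0]
force: [-0.2, -0.6, -0.3]
gripper_width: 10.8
```

```bash
python3 plan.py 468 -337 190 3.317 12; python3 plan.py 468 -337 190 3.317 12 | grep -c np
```

```text
t 5.33 p [629.9  -2.5 206.1] yaw 3.139 z-axis [-0.001  0.001 -1.   ] q [-0.11  0.3  -0.06  1.21  0.   -0.1 ] F [-0.2 -0.6 -0.3] w 10.8
[np.float64(1.34), np.float64(-2.79), np.float64(0.13), 0, 0, np.float64(-0.85)]
[np.float64(1.38), np.float64(-2.77), np.float64(0.13), 0, 0, np.float64(-0.85)]
[np.float64(1.42), np.float64(-2.75), np.float64(0.13), 0, 0, np.float64(-0.85)]
[np.float64(1.46), np.float64(-2.73), np.float64(0.13), 0, 0, np.float64(-0.85)]
[np.float64(1.5), np.float64(-2.71), np.float64(0.13), 0, 0, np.float64(-0.85)]
[np.float64(1.54), np.float64(-2.68), np.float64(0.13), 0, 0, np.float64(-0.85)]
[np.float64(1.58), np.float64(-2.66), np.float64(0.13), 0, 0, np.float64(-0.85)]
[np.float64(1.62), np.float64(-2.64), np.float64(0.13), 0, 0, np.float64(-0.85)]
[np.float64(1.66), np.float64(-2.61), np.float64(0.13), 0, 0, np.float64(-0.85)]
[np.float64(1.7), np.float64(-2.59), np.float64(0.13), 0, 0, np.float64(-0.85)]
[np.float64(1.74), np.float64(-2.56), np.float64(0.13), 0, 0, np.float64(-0.85)]
[np.float64(1.78), np.float64(-2.54), np.float64(0.13), 0, 0, np.float64(-0.85)]
12
```

Request:
send_rows:
  motion:
    - [[1.3, -2.8, 0, 0, 0, -0.8, -0.4], [1.4, -2.8, 0, 0, 0, -0.8, -0.4], [1.4, -2.8, 0.1, 0, 0, -0.8, -0.4], [1.5, -2.7, 0.1, 0, 0, -0.8, -0.4], [1.5, -2.7, 0.1, 0, 0, -0.8, -0.4], [1.5, -2.7, 0.1, 0, 0, -0.9, -0.4], [1.6, -2.7, 0.2, 0, 0, -0.9, -0.4], [1.6, -2.6, 0.2, 0, 0, -0.9, -0.4], [1.7, -2.6, 0.2, 0, 0, -0.9, -0.4], [1.7, -2.6, 0.2, 0, 0, -0.9, -0.4]]

```text
t: 6.17
tool_pos: [494.6, -283.3, 194.0]
tool_rot: [-0.073, 0.997, -0.0, 0.001]
force: [1.0, 0.6, -0.3]
gripper_width: 59.6
```

Request:
send_rows:
  motion:
    - [[1.7, -2.6, 0.2, 0, 0, -0.9, -0.4], [1.8, -2.5, 0.2, 0, 0, -0.9, -0.4], [0, 0, 0, 0, 0, 0, -0.4], [0, 0, 0, 0, 0, 0, -0.4]]

```text
t: 6.5
tool_pos: [467.8, -339.1, 189.9]
tool_rot: [-0.087, 0.996, 0.0, 0.001]
force: [0.8, 0.3, 0.4]
gripper_width: 60.0
```

```bash
cat > c2.py <<'E'
from h import *
from cell import camera,spotter
import sys
P={n:camera(n) for n in("side","top")}
pts=dict(side=((281,241),(303,202)),top=((215,238),(280,233)))
obs=[]
for n in P:
    I=P[n]["pixels"];cv2.imwrite(f"pics/{n}_{sys.argv[1]}.png",cv2.cvtColor(I,cv2.COLOR_RGB2BGR))
    h=cv2.cvtColor(I,cv2.COLOR_RGB2HSV).astype(int)
    def near(t,pt,rad=22):
        L=[l for l in spotter.regions_of(P[n],t) if np.hypot(l["bbox"][0]+l["bbox"][2]/2-pt[0],l["bbox"][1]+l["bbox"][3]/2-pt[1])<rad]
        return np.asarray(L[0]["region"]) if L else np.zeros((420,560),bool)
    l=near("lid",(250,190),60);c=near("chest",(250,200),60);a=near("screw_left",pts[n][0])|near("screw_right",pts[n][0]);b=near("screw_right",pts[n][1])|near("screw_left",pts[n][1])
    print(n,[int(m.sum()) for m in(l,c,a,b)])
    for m,k in((l|c|a|b,"all"),(l,"lid"),(a,"sl"),(b,"sr")):
        if m.sum()>100: obs.append((P[n],m,k))
def model(v):
    x,y,w,a,q1,q2=v; w/=100;a/=100;q1/=100;q2/=100
    T=lambda L:[rz(p,w,(x,y,0)) for p in L]
    l=T([lidparts(a)]);s1=T(screw(75,q1));s2=T(screw(-75,q2))
    return dict(all=T([CHEST])+l+s1+s2,lid=l,sl=s1,sr=s2)
v0=[float(x) for x in sys.argv[2:8]] or [599.8,-2.8,4.4,0,0,4.5]
for sel in(obs,[o for o in obs if o[0] is P["top"]],[o for o in obs if o[0] is P["side"]]):
    v,e=fit(sel,model,v0,[6,6,4,6,8,8]);print(v.round(2),round(e,3),[(o[2],round(float(cost([o],model,v)),3)) for o in sel])
    for s in(75,-75): print("screw",rz(np.array([[-115,s,118.]]),v[2]/100,(v[0],v[1],0)).round(1))
E
python3 c2.py shut; python3 plan.py 468 -337 110 3.317 4
```

```text
side [4526, 8540, 514, 442]
top [8810, 12465, 741, 677]
[599.66  -2.39   4.28  -0.92   1.67   5.06] 0.112 [('all', 0.03), ('lid', 0.045), ('sl', 0.244), ('sr', 0.256), ('all', 0.04), ('lid', 0.053), ('sl', 0.137), ('sr', 0.095)]
screw [[481.6  67.6 118. ]]
screw [[488.  -82.2 118. ]]
[600.55  -3.94   4.31  -1.05   3.28   3.81] 0.066 [('all', 0.032), ('lid', 0.041), ('sl', 0.102), ('sr', 0.09)]
screw [[482.4  66.  118. ]]
screw [[488.9 -83.8 118. ]]
[597.98   0.72   4.02   1.78  -1.04   6.58] 0.12 [('all', 0.032), ('lid', 0.052), ('sl', 0.182), ('sr', 0.214)]
screw [[480.1  71.  118. ]]
screw [[486.1 -78.8 118. ]]
t 7.2 p [ 468.2 -337.6  190.3] yaw -2.9641 z-axis [ 0. -0. -1.] q [-0.74  0.22 -0.2   1.15 -0.   -0.91] F [ 0.  -0.2 -0.3] w 59.8
[np.float64(0.0), np.float64(0.01), np.float64(2.01), 0, 0, np.float64(-89.97)]
[np.float64(-0.01), np.float64(0.0), np.float64(2.01), 0, 0, np.float64(-89.97)]
[np.float64(-0.0), np.float64(-0.01), np.float64(2.01), 0, 0, np.float64(-89.97)]
[np.float64(0.01), np.float64(-0.0), np.float64(2.01), 0, 0, np.float64(-89.97)]
```

Request:
send_rows:
  motion:
    - [[0, 0, 2.5, 0, 0, 0, -0.4], [0, 0, 2.5, 0, 0, 0, -0.4], [0, 0, 2.5, 0, 0, 0, -0.4], [0, 0, 1.8, 0, 0, 0, -0.4], [0, 0, 0, 0, 0, 0, -0.4]]

```text
t: 7.62
tool_pos: [465.3, -335.2, 93.0]
tool_rot: [-0.088, 0.996, 0.003, -0.003]
force: [-0.8, -0.4, -0.4]
gripper_width: 59.7
```

Request:
send_rows:
  motion:
    - [[0, 0, 0, 0, 0, 0, 1], [0, 0, 0, 0, 0, 0, 1], [0, 0, 0, 0, 0, 0, 1], [0, 0, 0, 0, 0, 0, 1], [0, 0, 0, 0, 0, 0, 1], [0, 0, 0, 0, 0, 0, 1]]

```text
t: 8.12
tool_pos: [468.4, -338.0, 98.0]
tool_rot: [-0.089, 0.996, -0.001, 0.0]
force: [-0.2, -0.4, -0.9]
gripper_width: 13.3
```

```bash
python3 plan.py 468 -337 110 3.317 1
```

```text
t 8.12 p [ 468.4 -338.    98. ] yaw -2.9644 z-axis [ 0.001 -0.001 -1.   ] q [-0.74  0.3  -0.31  0.96 -0.   -0.91] F [-0.2 -0.4 -0.9] w 13.3
[np.float64(0.02), np.float64(0.11), np.float64(-1.2), 0, 0, np.float64(-359.9)]
```

Request:
send_rows:
  motion:
    - [[0, 0, -1, 0, 0, 0, 1], [0, 0, -2, 0, 0, 0, 1], [0, 0, -2.5, 0, 0, 0, 1], [0, 0, -2.5, 0, 0, 0, 1], [0, 0, -2.5, 0, 0, 0, 1], [0, 0, -3, 0, 0, 0, 1]]

```text
t: 8.62
tool_pos: [467.4, -337.1, 233.3]
tool_rot: [-0.088, 0.996, 0.001, -0.001]
force: [0.1, -1.0, -1.6]
gripper_width: 13.2
```

```bash
sed -i 's/turn=psi-y/turn=(psi-y+np.pi)%(2*np.pi)-np.pi/' plan.py; python3 plan.py 489 -84 228 4.346 10
```

```text
t 8.62 p [ 467.4 -337.1  233.3] yaw -2.9644 z-axis [-0.001  0.001 -1.   ] q [-0.74  0.19 -0.14  1.23 -0.   -0.91] F [ 0.1 -1.  -1.6] w 13.2
[np.float64(-0.66), np.float64(2.45), np.float64(0.05), 0, 0, np.float64(-5.89)]
[np.float64(-0.91), np.float64(2.37), np.float64(0.05), 0, 0, np.float64(-5.89)]
[np.float64(-1.15), np.float64(2.27), np.float64(0.05), 0, 0, np.float64(-5.89)]
[np.float64(-1.37), np.float64(2.14), np.float64(0.05), 0, 0, np.float64(-5.89)]
[np.float64(-1.58), np.float64(1.99), np.float64(0.05), 0, 0, np.float64(-5.89)]
[np.float64(-1.78), np.float64(1.81), np.float64(0.05), 0, 0, np.float64(-5.89)]
[np.float64(-1.96), np.float64(1.62), np.float64(0.05), 0, 0, np.float64(-5.89)]
[np.float64(-2.11), np.float64(1.41), np.float64(0.05), 0, 0, np.float64(-5.89)]
[np.float64(-2.25), np.float64(1.19), np.float64(0.05), 0, 0, np.float64(-5.89)]
[np.float64(-2.36), np.float64(0.95), np.float64(0.05), 0, 0, np.float64(-5.89)]
```

```bash
cat > c3.py <<'E'
from h import *
from cell import camera,spotter
P={n:camera(n) for n in("side","top")}
obs={}
for n in P:
    def near(t,pt,rad=60):
        L=[l for l in spotter.regions_of(P[n],t) if np.hypot(l["bbox"][0]+l["bbox"][2]/2-pt[0],l["bbox"][1]+l["bbox"][3]/2-pt[1])<rad]
        return np.asarray(L[0]["region"]) if L else np.zeros((420,560),bool)
    l=near("lid",(250,190));c=near("chest",(250,200));s=near("screw_left",(230,235),90)
    m=l|c
    obs[n]=[(P[n],l,"lid")]
    I=P[n]["pixels"];h=cv2.cvtColor(I,cv2.COLOR_RGB2HSV).astype(int)
    red=(((h[...,0]<6)|(h[...,0]>174))&(h[...,1]>150)&l); obs[n].append((P[n],cv2.morphologyEx(red.astype(np.uint8),cv2.MORPH_CLOSE,np.ones((3,3)))>0,"lid"))
    obs[n].append((P[n],m,"all"))
    for side,(y0,x0) in dict(left=(67,482),right=(-83,488)).items():
        u=proj(P[n],[[x0,y0,130]])[0]; yy,xx=np.mgrid[:420,:560]
        near_=np.hypot(xx-u[0],yy-u[1])<(11 if n=="top" else 9)
        d=near_&(h[...,2]<110); g=ray(P[n],(xx[d].mean(),yy[d].mean()),124); cov=np.cov(np.c_[[ray(P[n],(a,b),124)[:2] for a,b in zip(xx[d],yy[d])]].T);w,V=np.linalg.eigh(cov);a=np.arctan2(*V[::-1,1])%np.pi
        print(n,side,"slot centre",g.round(1),"dir",round(a,3),d.sum())
def model(v):
    x,y,w=v; T=lambda L:[rz(p,w/100,(x,y,0)) for p in L]
    l=T([lidparts(0)]);return dict(all=T([CHEST]+screw(75,0)+screw(-75,.04))+l,lid=l)
for n in P:
  for i in range(3):
    v,e=fit(obs[n][i:i+1],model,[600,-3,4.4],[6,6,4]);print(n,obs[n][i][2],v.round(2),round(e,3),"screws",[rz(np.array([[-115,s,118.]]),v[2]/100,(v[0],v[1],0))[0,:2].round(1).tolist() for s in(75,-75)])
E
python3 c3.py
```

```text
side left slot centre [482.7  67.  124. ] dir 1.225 47
side right slot centre [489.8 -81.8 124. ] dir 1.192 36
top left slot centre [481.5  67.  124. ] dir 1.242 118
top right slot centre [488.5 -83.1 124. ] dir 1.186 123
side lid [ 6.0085e+02 -5.6000e-01  4.2600e+00] 0.035 screws [[482.8, 69.5], [489.1, -80.4]]
side lid [603.22  -4.43   4.78] 0.059 screws [[484.8, 65.0], [491.9, -84.8]]
side all [601.38  -0.78   5.21] 0.024 screws [[482.6, 68.1], [490.4, -81.7]]
top lid [600.79  -4.45   5.55] 0.042 screws [[481.8, 64.1], [490.1, -85.7]]
top lid [600.68  -5.17   4.54] 0.033 screws [[482.4, 64.5], [489.2, -85.3]]
top all [601.83  -4.14   5.2 ] 0.031 screws [[483.1, 64.8], [490.9, -85.0]]
```

Request:
send_rows:
  motion:
    - [[-0.7, 2.5, 0, 0, 0, -5.8, 1], [-0.9, 2.4, 0, 0, 0, -5.8, 1], [-1.1, 2.3, 0, 0, 0, -5.8, 1], [-1.4, 2.1, 0, 0, 0, -5.8, 1], [-1.6, 2.0, 0, 0, 0, -5.8, 1], [-1.8, 1.8, 0, 0, 0, -5.8, 1], [-2.0, 1.6, 0, 0, 0, -5.8, 1], [-2.1, 1.4, 0, 0, 0, -5.8, 1], [-2.2, 1.2, 0, 0, 0, -5.8, 1], [-2.4, 1.0, 0, 0, 0, -5.8, 1]]

```text
t: 9.85
tool_pos: [490.6, -82.1, 230.9]
tool_rot: [-0.562, 0.827, 0.001, -0.001]
force: [0.5, -0.2, -1.7]
gripper_width: 13.4
```

Request:
send_rows:
  motion:
    - [[0, 0, 0, 0, 0, 0, 1], [0, 0, 0, 0, 0, 0, 1]]

```text
t: 10.02
tool_pos: [490.8, -82.2, 231.1]
tool_rot: [-0.561, 0.828, 0.001, -0.001]
force: [0.6, -0.5, -0.5]
gripper_width: 13.3
```

```bash
python3 plan.py 489 -83.5 218 4.33 1; python3 - <<'E'
from h import *
from cell import camera,readout
from k import ymask
s=readout.sense();p=camera("side");b=camera("top")
u=proj(p,[s["tool_pos"]])[0].astype(int);m=ymask(p,(u[0]-25,u[1]-25,u[0]+25,u[1]+25));print(u,m.sum())
x,y,z=s["tool_pos"]
for n,q in(("side",p),("top",b)):
    u=proj(q,[[x,y,150]])[0].astype(int);I=q["pixels"][u[1]-40:u[1]+40,u[0]-40:u[0]+40]
    I=cv2.resize(I,(400,400),interpolation=cv2.INTER_CUBIC)[...,::-1];cv2.imwrite(f"pics/t{n}.png",I);print(u)
cv2.imwrite("pics/hov1.png",np.hstack([cv2.imread("pics/tside.png"),cv2.imread("pics/ttop.png")]))
E
```

```text
t 10.02 p [490.8 -82.2 231.1] yaw -1.9503 z-axis [-0.002  0.    -1.   ] q [-0.3   0.06 -0.31  1.21 -0.   -1.49] F [ 0.6 -0.5 -0.5] w 13.3
[np.float64(0.19), np.float64(0.12), np.float64(1.31), 0, 0, np.float64(0.16)]
[306 173] 106
[304 193]
[285 231]
```

View pics/hov1.png

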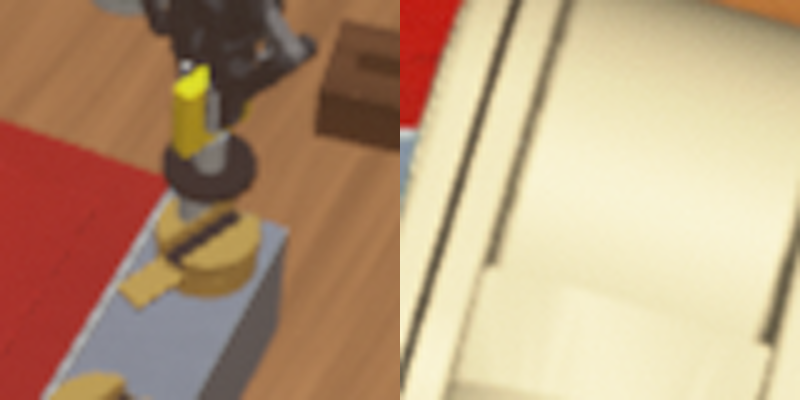

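The side view shows the key held upright, with its collar over the right screw head and the lid shut. Lowering now.

Request:
send_rows:
  motion:
    - [[0.2, 0.1, 0.7, 0, 0, 0, 1], [0, 0, 0.7, 0, 0, 0, 1], [0, 0, 0.5, 0, 0, 0, 1], [0, 0, 0.3, 0, 0, 0, 1], [0, 0, 0.3, 0, 0, 0, 1], [0, 0, 0, 0, 0, 0, 1]]

```text
t: 10.62
tool_pos: [489.4, -85.0, 206.3]
tool_rot: [-0.56, 0.828, 0.001, -0.001]
force: [0.0, 0.4, -1.9]
gripper_width: 13.3
```

```bash
python3 plan.py 489 -83.5 201 4.33 1
```

```text
t 10.62 p [489.4 -85.  206.3] yaw -1.9526 z-axis [-0.002  0.    -1.   ] q [-0.3   0.07 -0.34  1.16 -0.   -1.49] F [ 0.   0.4 -1.9] w 13.3
[np.float64(-0.13), np.float64(0.09), np.float64(0.53), 0, 0, np.float64(0.03)]
```

Request:
send_rows:
  motion:
    - [[-0.1, 0.1, 0.2, 0, 0, 0, 1], [0, 0, 0.2, 0, 0, 0, 1], [0, 0, 0.1, 0, 0, 0, 1], [0, 0, 0, 0, 0, 0, 1]]

```text
t: 10.95
tool_pos: [489.3, -83.5, 202.2]
tool_rot: [-0.56, 0.828, 0.0, -0.0]
force: [0.2, 0.3, -1.3]
gripper_width: 13.2
```

Request:
send_rows:
  motion:
    - [[0, 0, 0, 0, 0, 5, 1], [0, 0, 0, 0, 0, 5, 1], [0, 0, 0, 0, 0, 5, 1], [0, 0, 0, 0, 0, 5, 1], [0, 0, 0, 0, 0, 5, 1], [0, 0, 0, 0, 0, 5, 1], [0, 0, 0, 0, 0, 5, 1]]

```text
t: 11.53
tool_pos: [488.5, -82.8, 202.2]
tool_rot: [-0.284, 0.959, 0.001, -0.001]
force: [-2.3, 1.1, 1.0]
gripper_width: 13.6
```

Request:
send_rows:
  motion:
    - [[0, 0, 0, 0, 0, 5, 1], [0, 0, 0, 0, 0, 5, 1], [0, 0, 0, 0, 0, 5, 1], [0, 0, 0, 0, 0, 5, 1], [0, 0, 0, 0, 0, 5, 1], [0, 0, 0, 0, 0, 5, 1], [0, 0, 0, 0, 0, 5, 1]]

```text
t: 12.12
tool_pos: [488.4, -83.0, 202.3]
tool_rot: [0.018, 1.0, 0.001, -0.001]
force: [-2.5, 1.9, 0.2]
gripper_width: 13.4
```

```bash
sed -i 's/,"w",/,"T",s["wrist_torque"].round(2),"w",/' plan.py; python3 plan.py 489 -83.5 201 3.0 1
```

```text
t 12.12 p [488.4 -83.  202.3] yaw 3.1059 z-axis [-0.002  0.001 -1.   ] q [-0.3   0.07 -0.35  1.15  0.   -0.26] F [-2.5  1.9  0.2] T [0.33 0.58 0.17] w 13.4
[np.float64(-0.06), np.float64(-0.05), np.float64(0.13), 0, 0, np.float64(6.07)]
```

Request:
send_rows:
  motion:
    - [[0, 0, 0, 0, 0, 3, 1], [0, 0, 0, 0, 0, 3, 1], [0, 0, 0, 0, 0, 2, 1], [0, 0, 0, 0, 0, 0, 1]]

```text
t: 12.45
tool_pos: [488.4, -83.0, 202.2]
tool_rot: [0.086, 0.996, 0.001, -0.001]
force: [-1.9, 1.1, -0.2]
gripper_width: 13.3
```

```bash
python3 plan.py 489 -83.5 201 3.0 1
```

```text
t 12.45 p [488.4 -83.  202.2] yaw 2.9697 z-axis [-0.002  0.001 -1.   ] q [-0.3   0.07 -0.35  1.15  0.   -0.13] F [-1.9  1.1 -0.2] T [0.38 0.6  0.04] w 13.3
[np.float64(-0.06), np.float64(-0.04), np.float64(0.12), 0, 0, np.float64(-1.73)]
```

Request:
send_rows:
  motion:
    - [[0, 0, 0, 0, 0, 2, 1], [0, 0, 0, 0, 0, 2, 1]]

```text
t: 12.62
tool_pos: [488.4, -83.0, 202.2]
tool_rot: [0.12, 0.993, 0.0, -0.001]
force: [-2.4, 1.2, 0.1]
gripper_width: 13.3
```

```bash
python3 plan.py 489 -83.5 201 3.0 1|head -1
```

```text
t 12.62 p [488.4 -83.  202.2] yaw 2.9011 z-axis [-0.002  0.001 -1.   ] q [-0.3   0.07 -0.35  1.15  0.   -0.06] F [-2.4  1.2  0.1] T [0.35 0.68 0.74] w 13.3
```

Request:
send_rows:
  motion:
    - [[0, 0, 0, 0, 0, 2, 1], [0, 0, 0, 0, 0, 1, 1]]

```text
t: 12.78
tool_pos: [488.5, -83.1, 202.2]
tool_rot: [0.144, 0.99, 0.0, -0.001]
force: [-3.4, 0.7, 1.6]
gripper_width: 13.1
```

```bash
python3 plan.py 489 -83.5 201 3.0 1|head -1
```

```text
t 12.78 p [488.5 -83.1 202.2] yaw 2.8518 z-axis [-0.002  0.001 -1.   ] q [-0.3   0.07 -0.35  1.15  0.   -0.01] F [-3.4  0.7  1.6] T [0.33 0.87 1.6 ] w 13.1
```

Request:
send_rows:
  motion:
    - [[0, 0, 0, 0, 0, -5, 1], [0, 0, 0, 0, 0, -5, 1], [0, 0, 0, 0, 0, -5, 1], [0, 0, 0, 0, 0, -3, 1], [0, 0, 0, 0, 0, 0, 1]]

```text
t: 13.2
tool_pos: [490.1, -84.0, 202.6]
tool_rot: [-0.01, 1.0, -0.0, 0.001]
force: [1.3, 0.4, -2.0]
gripper_width: 13.5
```

```bash
python3 plan.py 489 -83.5 201 3.0 1|head -1
```

```text
t 13.2 p [490.1 -84.  202.6] yaw -3.1211 z-axis [ 0.002 -0.001 -1.   ] q [-0.3   0.07 -0.35  1.15 -0.   -0.32] F [ 1.3  0.4 -2. ] T [ 0.05  0.02 -0.03] w 13.5
```

Request:
send_rows:
  motion:
    - [[0, 0, -0.3, 0, 0, 0, 1], [0, 0, -0.5, 0, 0, 0, 1], [0, 0, -1, 0, 0, 0, 1], [0, 0, -1, 0, 0, 0, 1], [0, 0, 0, 0, 0, 0, 1]]

```text
t: 13.62
tool_pos: [491.4, -84.3, 233.6]
tool_rot: [-0.01, 1.0, -0.001, 0.003]
force: [0.6, -0.2, -0.7]
gripper_width: 13.3
```

```bash
cat > see.py <<'E'
import sys
from h import *
from cell import camera,readout
s=readout.sense();p=camera("side");b=camera("top")
out=[]
for q,(x0,y0,w) in((p,(250,140,100)),(b,(195,190,120))):
    I=q["pixels"][y0:y0+w,x0:x0+w];out.append(cv2.resize(I,(400,400),interpolation=cv2.INTER_CUBIC)[...,::-1])
cv2.imwrite(sys.argv[1],np.hstack(out))
E
python3 see.py pics/afterR.png; python3 plan.py 482.3 67 231 4.377 10
```

```text
t 13.72 p [490.3 -83.9 231.6] yaw -3.1217 z-axis [ 0.003 -0.001 -1.   ] q [-0.3   0.05 -0.31  1.21 -0.   -0.32] F [-0.2  0.3 -1.8] T [-0.04  0.    0.02] w 13.4
[np.float64(0.05), np.float64(1.51), np.float64(0.01), 0, 0, np.float64(-6.96)]
[np.float64(-0.13), np.float64(1.51), np.float64(0.01), 0, 0, np.float64(-6.96)]
[np.float64(-0.32), np.float64(1.48), np.float64(0.01), 0, 0, np.float64(-6.96)]
[np.float64(-0.49), np.float64(1.43), np.float64(0.01), 0, 0, np.float64(-6.96)]
[np.float64(-0.66), np.float64(1.36), np.float64(0.01), 0, 0, np.float64(-6.96)]
[np.float64(-0.82), np.float64(1.27), np.float64(0.01), 0, 0, np.float64(-6.96)]
[np.float64(-0.97), np.float64(1.16), np.float64(0.01), 0, 0, np.float64(-6.96)]
[np.float64(-1.1), np.float64(1.03), np.float64(0.01), 0, 0, np.float64(-6.96)]
[np.float64(-1.22), np.float64(0.89), np.float64(0.01), 0, 0, np.float64(-6.96)]
[np.float64(-1.32), np.float64(0.74), np.float64(0.01), 0, 0, np.float64(-6.96)]
```

View pics/afterR.png

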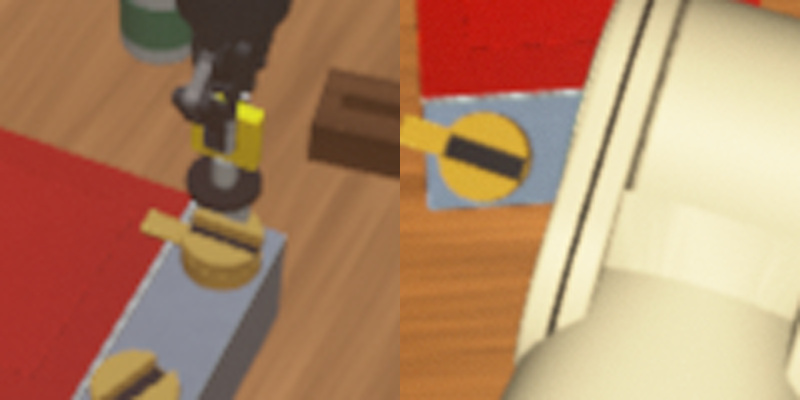

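The crop shows the right tongue over the red lid at (150,220), and the key clear of the slot and upright. Now to the left screw.

Request:
send_rows:
  motion:
    - [[0, 1.5, 0, 0, 0, -7, 1], [-0.1, 1.5, 0, 0, 0, -7, 1], [-0.3, 1.5, 0, 0, 0, -7, 1], [-0.5, 1.4, 0, 0, 0, -7, 1], [-0.7, 1.4, 0, 0, 0, -7, 1], [-0.8, 1.3, 0, 0, 0, -7, 1], [-1.0, 1.2, 0, 0, 0, -7, 1], [-1.1, 1.0, 0, 0, 0, -7, 1], [-1.2, 0.9, 0, 0, 0, -7, 1], [-1.3, 0.7, 0, 0, 0, -7, 1]]

```text
t: 14.55
tool_pos: [480.7, 68.2, 229.9]
tool_rot: [-0.584, 0.812, 0.0, -0.0]
force: [-0.1, -0.1, -1.2]
gripper_width: 13.6
```

Request:
send_rows:
  motion:
    - [[0, 0, 0, 0, 0, 0, 1], [0, 0, 0, 0, 0, 0, 1], [0, 0, 0, 0, 0, 0, 1]]

```text
t: 14.8
tool_pos: [481.0, 67.1, 230.1]
tool_rot: [-0.581, 0.814, -0.0, -0.0]
force: [-1.1, 0.5, -1.7]
gripper_width: 13.2
```

```bash
python3 plan.py 482.3 67 217 4.377 2;python3 - <<'E'
from h import *
from cell import camera
q=camera("side");I=q["pixels"][165:265,235:335];cv2.imwrite("pics/hovL.png",cv2.resize(I,(500,500),interpolation=cv2.INTER_CUBIC)[...,::-1])
E
```

```text
t 14.8 p [481.   67.1 230.1] yaw -1.9017 z-axis [-0.    -0.001 -1.   ] q [ 0.01  0.03 -0.33  1.2  -0.   -1.23] F [-1.1  0.5 -1.7] T [-0.   -0.05  0.01] w 13.2
[np.float64(-0.02), np.float64(-0.06), np.float64(0.65), 0, 0, np.float64(0.13)]
[np.float64(-0.02), np.float64(-0.06), np.float64(0.65), 0, 0, np.float64(0.13)]
```

View pics/hovL.png

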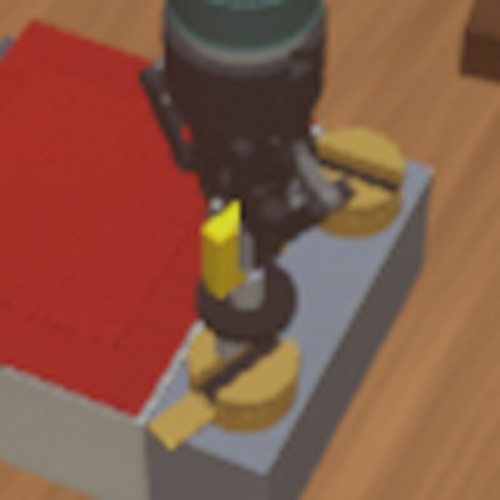

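The key, with its collar at (247,300), hangs over the left head at (245,365), lined up with the slot. Lowering.

Request:
send_rows:
  motion:
    - [[0, -0.1, 0.7, 0, 0, 0, 1], [0, 0, 0.6, 0, 0, 0, 1], [0, 0, 0.5, 0, 0, 0, 1], [0, 0, 0.4, 0, 0, 0, 1], [0, 0, 0.3, 0, 0, 0, 1], [0, 0, 0, 0, 0, 0, 1]]

```text
t: 15.35
tool_pos: [481.4, 67.0, 204.2]
tool_rot: [-0.582, 0.813, 0.001, -0.001]
force: [-0.0, 0.2, -1.2]
gripper_width: 13.0
```

```bash
python3 plan.py 482.3 67 201.5 4.377 1
```

```text
t 15.35 p [481.4  67.  204.2] yaw -1.9001 z-axis [-0.002  0.    -1.   ] q [ 0.01  0.05 -0.37  1.15  0.   -1.24] F [-0.   0.2 -1.2] T [ 0.02 -0.    0.03] w 13.0
[np.float64(-0.03), np.float64(-0.09), np.float64(0.27), 0, 0, np.float64(0.35)]
```

Request:
send_rows:
  motion:
    - [[0, 0, 0.1, 0, 0, 0, 1], [0, 0, 0.1, 0, 0, 0, 1], [0, 0, 0, 0, 0, 5, 1], [0, 0, 0, 0, 0, 5, 1], [0, 0, 0, 0, 0, 5, 1], [0, 0, 0, 0, 0, 5, 1], [0, 0, 0, 0, 0, 5, 1], [0, 0, 0, 0, 0, 5, 1], [0, 0, 0, 0, 0, 5, 1]]

```text
t: 16.1
tool_pos: [481.9, 67.5, 203.5]
tool_rot: [-0.309, 0.951, 0.0, 0.0]
force: [0.0, 0.7, -1.5]
gripper_width: 13.7
```

Request:
send_rows:
  motion:
    - [[0, 0, 0, 0, 0, 5, 1], [0, 0, 0, 0, 0, 5, 1], [0, 0, 0, 0, 0, 5, 1], [0, 0, 0, 0, 0, 5, 1], [0, 0, 0, 0, 0, 5, 1], [0, 0, 0, 0, 0, 5, 1], [0, 0, 0, 0, 0, 5, 1], [0, 0, 0, 0, 0, 4, 1], [0, 0, 0, 0, 0, 4, 1], [0, 0, 0, 0, 0, 2, 1]]

```text
t: 16.93
tool_pos: [481.9, 67.1, 203.5]
tool_rot: [0.078, 0.997, -0.0, -0.0]
force: [-0.1, 0.5, -0.3]
gripper_width: 13.4
```

```bash
python3 plan.py 482.3 67 201.5 4.377 1|head -1
```

```text
t 16.93 p [481.9  67.1 203.5] yaw 2.9849 z-axis [-0. -0. -1.] q [ 0.01  0.05 -0.37  1.15 -0.    0.16] F [-0.1  0.5 -0.3] T [-0.13  0.25  0.09] w 13.4
```

Request:
send_rows:
  motion:
    - [[0, 0, 0, 0, 0, 2, 1], [0, 0, 0, 0, 0, 2, 1]]

```text
t: 17.1
tool_pos: [481.8, 67.2, 203.5]
tool_rot: [0.112, 0.994, -0.0, -0.0]
force: [-0.3, -0.4, -0.7]
gripper_width: 13.1
```

```bash
python3 plan.py 482.3 67 201.5 4.377 1|head -1
```

```text
t 17.1 p [481.8  67.2 203.5] yaw 2.9166 z-axis [-0. -0. -1.] q [ 0.01  0.05 -0.37  1.15 -0.    0.23] F [-0.3 -0.4 -0.7] T [-0.08  0.24  0.43] w 13.1
```

Request:
send_rows:
  motion:
    - [[0, 0, 0, 0, 0, 2, 1], [0, 0, 0, 0, 0, 2, 1]]

```text
t: 17.27
tool_pos: [481.8, 67.1, 203.5]
tool_rot: [0.145, 0.989, -0.0, -0.0]
force: [-1.1, -0.1, -1.1]
gripper_width: 13.7
```

```bash
python3 plan.py 482.3 67 201.5 4.377 1|head -1
```

```text
t 17.27 p [481.8  67.1 203.5] yaw 2.8506 z-axis [-0.    -0.001 -1.   ] q [ 0.01  0.05 -0.37  1.15 -0.    0.3 ] F [-1.1 -0.1 -1.1] T [-0.15  0.24  1.55] w 13.7
```

Request:
send_rows:
  motion:
    - [[0, 0, 0, 0, 0, -5, 1], [0, 0, 0, 0, 0, -5, 1], [0, 0, 0, 0, 0, -5, 1], [0, 0, 0, 0, 0, -3, 1], [0, 0, 0, 0, 0, 0, 1]]

```text
t: 17.68
tool_pos: [482.4, 67.2, 203.6]
tool_rot: [-0.011, 1.0, 0.0, 0.0]
force: [-0.5, 0.3, -1.7]
gripper_width: 13.5
```

```bash
python3 plan.py 482.3 67 201.5 4.377 1|head -1
```

```text
t 17.68 p [482.4  67.2 203.6] yaw -3.1205 z-axis [ 0.001  0.    -1.   ] q [ 0.01  0.05 -0.37  1.15  0.   -0.02] F [-0.5  0.3 -1.7] T [-0.02 -0.    0.03] w 13.5
```

Request:
send_rows:
  motion:
    - [[0, 0, -0.3, 0, 0, 0, 1], [0, 0, -0.5, 0, 0, 0, 1], [0, 0, -1, 0, 0, 0, 1], [0, 0, -1.5, 0, 0, 0, 1], [0, 0, 0, 0, 0, 0, 1]]

```text
t: 18.1
tool_pos: [484.4, 67.2, 240.0]
tool_rot: [-0.01, 1.0, -0.0, 0.003]
force: [0.9, -0.6, -0.3]
gripper_width: 13.4
```

```bash
python3 plan.py 468 -337.5 234 3.319 14
```

```text
t 18.1 p [484.4  67.2 240. ] yaw -3.1219 z-axis [ 0.006  0.    -1.   ] q [ 0.01  0.03 -0.32  1.22 -0.   -0.01] F [ 0.9 -0.6 -0.3] T [ 0.01 -0.11 -0.04] w 13.4
[np.float64(0.17), np.float64(-2.89), np.float64(0.04), 0, 0, np.float64(-0.65)]
[np.float64(0.21), np.float64(-2.89), np.float64(0.04), 0, 0, np.float64(-0.65)]
[np.float64(0.24), np.float64(-2.88), np.float64(0.04), 0, 0, np.float64(-0.65)]
[np.float64(0.27), np.float64(-2.88), np.float64(0.04), 0, 0, np.float64(-0.65)]
[np.float64(0.3), np.float64(-2.88), np.float64(0.04), 0, 0, np.float64(-0.65)]
[np.float64(0.34), np.float64(-2.87), np.float64(0.04), 0, 0, np.float64(-0.65)]
[np.float64(0.37), np.float64(-2.87), np.float64(0.04), 0, 0, np.float64(-0.65)]
[np.float64(0.4), np.float64(-2.86), np.float64(0.04), 0, 0, np.float64(-0.65)]
[np.float64(0.43), np.float64(-2.86), np.float64(0.04), 0, 0, np.float64(-0.65)]
[np.float64(0.47), np.float64(-2.86), np.float64(0.04), 0, 0, np.float64(-0.65)]
[np.float64(0.5), np.float64(-2.85), np.float64(0.04), 0, 0, np.float64(-0.65)]
[np.float64(0.53), np.float64(-2.84), np.float64(0.04), 0, 0, np.float64(-0.65)]
[np.float64(0.56), np.float64(-2.84), np.float64(0.04), 0, 0, np.float64(-0.65)]
[np.float64(0.59), np.float64(-2.83), np.float64(0.04), 0, 0, np.float64(-0.65)]
```

Request:
send_rows:
  motion:
    - [[0.2, -2.9, 0, 0, 0, -0.6, 1], [0.2, -2.9, 0, 0, 0, -0.6, 1], [0.2, -2.9, 0, 0, 0, -0.6, 1], [0.3, -2.9, 0, 0, 0, -0.7, 1], [0.3, -2.9, 0, 0, 0, -0.7, 1], [0.3, -2.9, 0, 0, 0, -0.7, 1], [0.4, -2.9, 0, 0, 0, -0.7, 1], [0.4, -2.9, 0, 0, 0, -0.7, 1], [0.4, -2.9, 0, 0, 0, -0.7, 1], [0.5, -2.8, 0, 0, 0, -0.7, 1]]

```text
t: 18.93
tool_pos: [470.6, -225.2, 236.6]
tool_rot: [-0.068, 0.998, -0.0, 0.0]
force: [0.2, 0.8, -0.4]
gripper_width: 13.2
```

Request:
send_rows:
  motion:
    - [[0.5, -2.8, 0, 0, 0, -0.7, 1], [0.5, -2.8, 0, 0, 0, -0.6, 1], [0.6, -2.8, 0, 0, 0, -0.6, 1], [0.6, -2.8, 0, 0, 0, -0.6, 1], [0, 0, 0, 0, 0, 0, 1], [0, 0, 0, 0, 0, 0, 1], [0, 0, 0, 0, 0, 0, 1]]

```text
t: 19.52
tool_pos: [465.9, -337.4, 236.1]
tool_rot: [-0.09, 0.996, 0.0, -0.0]
force: [-0.0, 0.7, -1.5]
gripper_width: 13.4
```

```bash
python3 plan.py 468 -337.5 150 3.319 3;python3 - <<'E'
from h import *
from cell import camera
from k import *
q=camera("side");t=camera("top")
h=[rz(box(-45,45,-35,35,0,45),.2,(468,-336.5,0))]
from cell import spotter
for p,c in((q,(344,173)),(t,(387,238))):
    L=[l for l in spotter.regions_of(p,"holder") if np.hypot(l["bbox"][0]+l["bbox"][2]/2-c[0],l["bbox"][1]+l["bbox"][3]/2-c[1])<20]
    if L:
        m=np.asarray(L[0]["region"]);print(L[0]["bbox"],m.sum(),fit([(p,m,"h")],lambda v:dict(h=[rz(box(-45,45,-35,35,0,45),v[2]/100,(v[0],v[1],0))]),[468,-336.5,20],[6,6,8]))
I=q["pixels"][100:200,294:394];J=t["pixels"][190:290,340:440]
cv2.imwrite("pics/hovH.png",np.hstack([cv2.resize(i,(400,400),interpolation=cv2.INTER_CUBIC)[...,::-1] for i in(I,J)]))
E
```

```text
t 19.52 p [ 465.9 -337.4  236.1] yaw -2.9615 z-axis [-0.     0.001 -1.   ] q [-0.74  0.19 -0.14  1.24  0.   -0.92] F [-0.   0.7 -1.5] T [0.03 0.04 0.02] w 13.4
[np.float64(-0.07), np.float64(-0.02), np.float64(2.87), 0, 0, np.float64(0.05)]
[np.float64(-0.07), np.float64(-0.02), np.float64(2.87), 0, 0, np.float64(0.05)]
[np.float64(-0.07), np.float64(-0.02), np.float64(2.87), 0, 0, np.float64(0.05)]
[330.2, 157.7, 28.1, 29.2] 648 (array([ 467.34353467, -331.50950307,   19.97188183]), np.float64(0.058067053982086655))
[369.9, 217.0, 28.6, 40.4] 1073 (array([ 467.91589499, -334.73625817,   16.72619619]), np.float64(0.1789485225590702))
```

View pics/hovH.png

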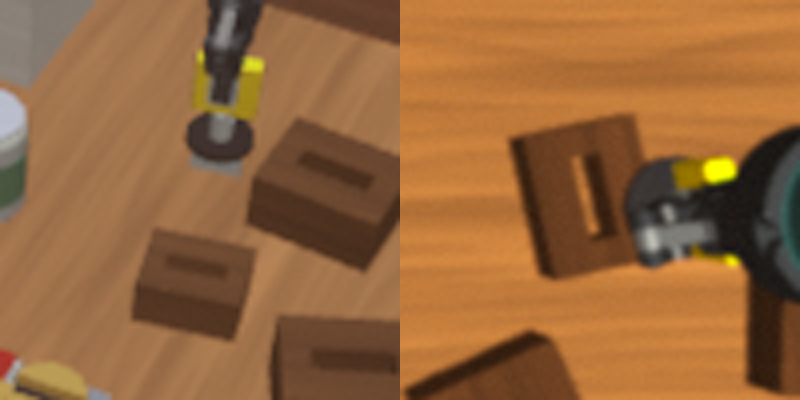

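The hole is clear, at top-view pixel (388,239), and the key hangs above the block of the right size. Lowering to just over the hole.

Request:
send_rows:
  motion:
    - [[-0.2, 0.1, 2.4, 0, 0, -1, 1], [0, 0, 2.4, 0, 0, 0, 1], [0, 0, 2.4, 0, 0, 0, 1], [0, 0, 2.2, 0, 0, 0, 1], [0, 0, 0, 0, 0, 0, 1], [0, 0, 0, 0, 0, 0, 1], [0, 0, 0, 0, 0, 0, 1]]

```text
t: 20.3
tool_pos: [468.7, -336.4, 143.6]
tool_rot: [-0.099, 0.995, -0.001, 0.001]
force: [1.0, 0.4, -0.5]
gripper_width: 13.2
```

```bash
python3 plan.py 467.5 -336.2 98 3.34 1
```

```text
t 20.3 p [ 468.7 -336.4  143.6] yaw -2.9427 z-axis [ 0.001 -0.001 -1.   ] q [-0.73  0.26 -0.26  1.05  0.   -0.93] F [ 1.   0.4 -0.5] T [-0.01 -0.08  0.04] w 13.2
[np.float64(0.11), np.float64(0.05), np.float64(4.56), 0, 0, np.float64(0.03)]
```

Request:
send_rows:
  motion:
    - [[0.1, 0, 0.7, 0, 0, 0, 1], [0, 0, 0.7, 0, 0, 0, 1], [0, 0, 0.7, 0, 0, 0, 1], [0, 0, 0.7, 0, 0, 0, 1]]

```text
t: 20.63
tool_pos: [467.0, -336.7, 114.1]
tool_rot: [-0.099, 0.995, -0.0, 0.0]
force: [-0.3, 0.7, -1.4]
gripper_width: 13.4
```

Request:
send_rows:
  motion:
    - [[0, 0, 0.7, 0, 0, 0, 1], [0, 0, 0.5, 0, 0, 0, 1], [0, 0, 0.3, 0, 0, 0, 1], [0, 0, 0.2, 0, 0, 0, 1], [0, 0, 0, 0, 0, 0, 1]]

```text
t: 21.05
tool_pos: [466.6, -336.2, 98.0]
tool_rot: [-0.099, 0.995, 0.0, -0.0]
force: [-2.2, 2.4, 5.4]
gripper_width: 13.3
```

The collar is resting on the block (5 N up, at the original grasp height). Releasing and lifting away.

Request:
send_rows:
  motion:
    - [[0, 0, 0, 0, 0, 0, 0.5], [0, 0, 0, 0, 0, 0, 0.2], [0, 0, 0, 0, 0, 0, -0.3], [0, 0, 0, 0, 0, 0, -0.3], [0, 0, 0, 0, 0, 0, -0.3], [0, 0, 0, 0, 0, 0, -0.3]]

```text
t: 21.55
tool_pos: [467.0, -336.5, 97.3]
tool_rot: [-0.099, 0.995, -0.0, 0.0]
force: [-0.2, -0.5, -0.5]
gripper_width: 55.7
```

Request:
send_rows:
  motion:
    - [[0, 0, -1, 0, 0, 0, -0.3], [0, 0, -2, 0, 0, 0, -0.3], [0, 0, -3, 0, 0, 0, -0.3], [0, 0, -3, 0, 0, 0, -0.3], [0, 0, -3, 0, 0, 0, -0.3], [3, 1, 0, 0, 0, 0, -0.3], [3, 1, 0, 0, 0, 0, -0.3], [3, 1, 0, 0, 0, 0, -0.3], [0, 0, 0, 0, 0, 0, -0.3], [0, 0, 0, 0, 0, 0, -0.3]]

```text
t: 22.38
tool_pos: [371.7, -324.5, 218.1]
tool_rot: [-0.098, 0.995, -0.0, 0.0]
force: [0.1, -0.3, 0.1]
gripper_width: 55.3
```

```bash
python3 - <<'E'
from h import *
from cell import camera,readout
from k import *
s=readout.sense();print(s["t"],s["tool_pos"],s["force"])
P={"side":camera("side"),"top":camera("top")}
for n,r in(("side",(325,140,360,190)),("top",(365,215,410,265))):
    m=ymask(P[n],r);print(n,m.sum(),fit([(P[n],m,"han")],lambda v:dict(han=[rz(KEY[3],v[2]/100,(v[0],v[1],v[3]))]),[468,-336,19,15],[6,6,10,5]) if m.sum()>50 else 0)
I=P["side"]["pixels"][130:260,220:380];J=P["top"]["pixels"][100:280,70:430]
cv2.imwrite("pics/end.png",np.vstack([cv2.resize(I,(400,325),interpolation=cv2.INTER_CUBIC),cv2.resize(J,(400,200),interpolation=cv2.INTER_CUBIC)])[...,::-1])
a=cv2.resize(I,(500,406),interpolation=cv2.INTER_CUBIC);b=cv2.resize(J,(500,250),interpolation=cv2.INTER_CUBIC)[:190]
cv2.imwrite("pics/end.png",np.vstack([a,b])[...,::-1])
E
```

```text
22.3833 [ 371.7301835  -324.52368476  218.09109028] [ 0.08818617 -0.25792919  0.0679072 ]
side 212 (array([ 466.5985715 , -335.83631852,   21.99862934,   16.4022823 ]), np.float64(0.09158342582315944))
top 285 (array([ 465.82735288, -338.61339471,   20.1718884 ,   19.95611674]), np.float64(0.08122463020295838))
```

View pics/end.png

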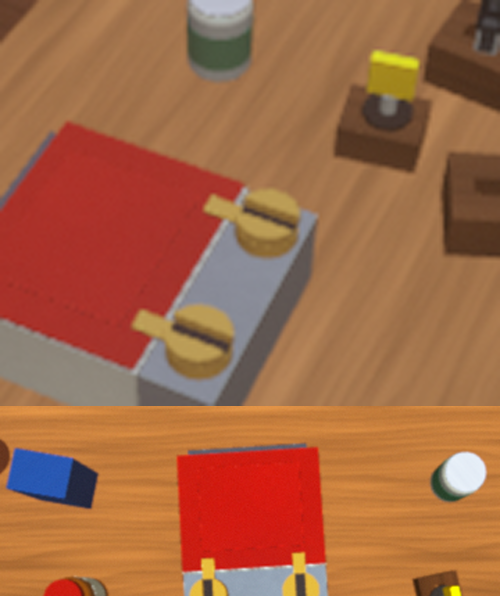

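The final view shows the lid shut and both tongues pointing over it, at (150,323) and (222,208). The key stands in its holder at (390,95), and the tin, carton and jar are where they were. Handing in.

```bash
python3 -c "
from cell import ticket;print(ticket.hand_in())"
```

```text
the job is handed in; nothing more can be done
None
```

The job is done and handed in at about 22 s of robot time; the hand-in reports no verdict.

- **Lid:** I pressed it shut until it met its stop at 36 N. The silhouette fit afterwards gave an angle of 0 within about 0.02 rad.
- **Screws:** I turned the right screw, then the left, with the blade seated about 1 to 2.5 mm above the slot floor. Both went to their hard stops (wrist torque about 1.6 N m). I then turned the key back to mid-play, where the torque was near zero, before lifting it out. The final pictures show both tongues lying over the lid.
- **Key:** It stands in the 90 x 70 mm holder it started in. It was released at the height it was first gripped at, with the collar resting on the block. The gripper is clear of everything.
- **Bystanders:** The tin, carton and jar look unmoved in the last view, and the arm never came close to them.

**Checks that disagreed:**
- **Camera offset:** The two cameras differ by about 3 mm in y; the top camera matched the measured grasp.
- **Key height:** The final fits of the key tip's height gave 16.4 mm (side) and 20 mm (top) against the nominal 15 mm. I put this down to fit error, because the contact force and release height both say the key is fully down.

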